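# Lock the shaker platform for transport

### The arm

A 7-joint arm with a two-finger parallel gripper is mounted at the origin on the work surface. World frame = base frame: x ahead of the robot, y to its left, z up, the work surface at z = 0. Lengths are in m, angles in rad, forces in N, time in s.
With the tool pointing down it reaches from about 0.4 to 0.85 m from the base axis. Payload 10.4 kg.
Tool frame: the origin (TCP) lies at the very end of the fingers, on their centre line; the grasp point (between the pads) lies 19 mm behind it; z points along the fingers, y is the line along which they close (so a half turn about z gives the same grasp; the last joint's range is limited). The gripper opens to 85 mm and grips with 20 to 120 N. Pads are 22 mm wide; open, the fingers measure 114 mm over their backs; the gripper's body (76 mm by 85 mm) begins 54 mm behind the grasp point. The pads swing forward as they close: fully open they stand 13 mm farther back than shut.
Start: joints at [1.3, 0.332, -0.065, 1.46, 0.022, 1.35, -0.088], TCP at [0.153, -0.606, 0.231] pointing down, gripper open.
Joint ranges: [-2.6, 2.6], [-0.5, 2.12], [-1.47, 1.34], [0.16, 2.42], [-1.27, 4.41], [0.06, 2.06], [-2.6, 2.6]. Speed limits (rad/s): [2.22, 2.22, 2.79, 2.79, 3.14, 3.14, 3.14].

### API

Orientations are given as a unit quaternion [x, y, z, w].
In Python, from workcell import * gives the robot as it stands.
- The arm moves only by the tool step_arm, never from a script. Its argument "commands" is one flat list of numbers, 7 for each row, row after row: the finger opening in mm, from 0 to 85.4, then the shift along the world's x, y, z as a fraction of full scale, then the turn, a rotation vector about the world's x, y, z as a fraction of full scale. A call has exactly 10 rows; each row is the pose to reach, as a shift and turn from the pose commanded when the call began, turning the shorter way round; what a row does not reach only later rows make up. Full scale, the value 1, is 0.6 m for a shift and pi rad for a turn. A row lasts 1/8 s, in which the tool goes at most 62.5 mm and 10.7 degrees, less where a joint would pass 70% of its speed; a pose out of reach is approached as far as the arm can. A call with a number of a shift or a turn outside -1 to 1 is refused whole. A call with a gripper value outside its range is refused whole. The fingers move at their own pace and stop on an object; "squeeze" is the grip in N (left out, the last holds). Time passes only in rows, so rows that repeat a pose let the fingers close, or fill a call up. It gives the time, the measured TCP pose, the force, the opening and the grip force at its end, in the units of the state.
- get_obs(): the state, without advancing time (a new reading comes with each control period).
- camera(name): name is "scene" or "top" or "wrist"; returns the picture (420x560x3 uint8, red, green, blue); there is no depth.
- camera_params(name): a dict with "mtx" (3x3 intrinsics, pixels), "dist" ([k1, k2, p1, p2, k3] as OpenCV has them; the pictures are not rectified), "extrinsics" (4x4, takes a point from world to camera coordinates); the wrist camera has in their place "tool_from_camera" (4x4, takes a point from camera to tool coordinates, whose origin is the TCP and whose axes are the flange's). Camera axes: x right, y down, z forward; pixel columns grow to the right and rows downward; lengths in m; the calibration is good to about 2 mm. A picture is of the moment at which its call begins: read the wrist's pose just before it. camera_params takes no time and is no camera call.
- hand_in(): hands the job in; it is judged then, once.
The state is a dict: "clock": time; "joint_pos": joint angles; "joint_velocities": joint speeds; "tau": joint torques, N m; "position": TCP position; "ee_rot": TCP orientation; "ft_force": force on the tool from outside, world axes, zero at the start; "torque": the same for the moment, N m; "grip_width": opening from 0.0 (shut) to 1.0 (fully open); "grasp_force": force on a finger pad.
Only numpy, scipy, OpenCV 4.12 (cv2) and the standard library are available. Lean on these libraries where they do the work, as an engineer would, in place of code of your own. Each camera call takes 0.05 s, during which the arm holds its last target. There are 200 camera calls.

### The job

Lock the laboratory shaker for transport: its sliding platform has crept, so the hole in the platform no longer lines up with the hole in the base below. Take the tapered drift from the rack and push it down to its collar, or nearly so, to draw the holes into line; then pull it out, stand it back in the rack, and put the locking pin through both holes, fully home with its collar on the platform. Do not knock over or shove aside the jar on the platform or the pipettor lying on the bench.

Things in the scene. Friction and masses are not known exactly. Their poses are not given: they have to be found in the camera images.
- platform (a joint): Sliding aluminium platform (200 x 190 x 12 mm, its top 100 mm above the bench) on the grey shaker base (240 x 220 x 85 mm, fixed to the bench). The value is how far the platform's hole stands from the base's hole, in m, along the y axis of base_hole; 0 = holes in line. It starts 7.5 to 10 mm off, travels 14 mm either way, and stays where it is left (friction about 2.5 N, no spring).
- base_hole (a point): The axis of the hole in the shaker base, given at the height of the platform's upper face (100 mm above the bench); z up, y along the platform's sliding direction. The hole is round, 26 mm across, vertical, and runs from the base's top (15 mm below this point) right through to the bench, 100 mm below this point. It lies 55 mm off the shaker's centre, towards the base's control panel (the -x side).
- platform_hole (a point): Centre of the round hole in the platform, 26 mm across and 12 mm deep, at the platform's upper face. A 3 mm gap separates the platform from the base.
- drift_grip (a point): Centre of the handle of the drift, a steel tool 166 mm long with the slimmer, taller handle of the two in the rack: square handle 26 x 26 mm and 70 mm long, its flats facing this point's x and y axes; z points up the handle. Below this point along the axis: handle to 37 mm, collar 40 mm across from 37 to 45 mm, parallel shank 24.4 mm across from 45 to 73 mm, then a taper down to an 8 mm flat tip 133 mm below. 0.2 to 0.45 kg.
- pin_grip (a point): Point in the grip of the locking pin, on its axis, 30 mm above the underside of its collar. Broad black wing grip, 26 mm thick along this point's x axis and 56 mm wide along y, from 24 mm below this point to 22 mm above; under it a collar 40 mm across (24 to 30 mm below), then a steel shank 22 mm across, to 90 mm below, its last 6 mm narrowing to 18.6 mm. z points up the grip. 0.15 to 0.3 kg.
- rack_hole_a (a point): Centre of one of the two through holes (28 mm across) of the white rack, at its upper face, 110 mm above the bench. The rack is fixed: a shelf 80 x 190 x 12 mm between end cheeks, open below to within 6 mm of the bench, with the holes 100 mm apart along its long side, which is this point's y axis. Drift and pin each hang in one hole by the collar; which is in which varies, and each is turned up to 0.3 rad from square with the rack.
- rack_hole_b (a point): Centre of the other hole of the rack, alike.
- jar: Bystander: glass jar with a screw cap, 54 mm across, 70 mm tall, standing at the back of the platform; it rides with it. Origin at its underside; leave it alone.
- pipettor: Bystander: pipettor lying flat, about 200 mm long and 22 mm thick. Origin at its underside; leave it alone.
Not all that is in view belongs to the job. Leave any green, purple or red look-alike of the part that bears drift_grip alone.

How it is judged:
On the way, in this order (a step that is already met when the one before it is completed fails the run):
1. the drift is down in both holes, upright, its collar within 10 mm of the platform, and the holes are in line (horizontal distance between drift_grip and base_hole below 0.006 m and z of drift_grip in the frame of base_hole below 0.055 m and angle between drift_grip's own z axis and vertical below 0.12 rad and value of joint platform between -0.003 and 0.003 m), for 0.2 s.
2. the locking pin is through both holes, its collar on the platform (horizontal distance between pin_grip and base_hole below 0.006 m and z of pin_grip in the frame of base_hole below 0.035 m and angle between pin_grip's own z axis and vertical below 0.1 rad), for 0.2 s.
At the end, for the whole second after the job is handed in: The pin stands in both holes (within 6 mm of the base hole's axis, collar within 5 mm of the platform, tilt under 0.1 rad), the platform within 5.5 mm of in line, and the drift hangs in a hole of the rack (within 10 mm, collar within 6 mm of its face, tilt under 0.15 rad) (all of step 2 and value of joint platform between -0.0055 and 0.0055 m and ((horizontal distance between drift_grip and rack_hole_a below 0.01 m and z of drift_grip in the frame of rack_hole_a between 0.039 and 0.051 m) or (horizontal distance between drift_grip and rack_hole_b below 0.01 m and z of drift_grip in the frame of rack_hole_b between 0.039 and 0.051 m)) and angle between drift_grip's own z axis and vertical below 0.15 rad); the robot touches nothing.
It fails at once if the jar or the pipettor is knocked over or shoved more than 40 mm (distance of any of jar, pipettor from where it was at the start of the episode above 0.04 m or angle between any of jar, pipettor's own z axis and vertical above 0.5 rad).
It also fails if it takes over 72 s, if anything falls off the work surface, if the arm or the gripper's body presses on something with over 40 N, if the wrist force passes 120 N, or if a joint passes its speed limit or range.

## Working session

There is one attempt and no reset: what is moved stays moved. The work goes in short steps, Python scripts to look and compute and a tool call to move; the robot and the scene stay as the last step left them, time stands still between calls to the robot, and variables do not carry over. Pictures are saved under pics/ and viewed, at most 13 in all, crops included, and the job is handed in when it is done.

Besides the shell and the picture viewer there is one more tool, called after "Call:" by a JSON object that holds its "fn" and its "kwargs", one argument or row to a line. step_arm: Moves the arm, as the interface text tells. Its arguments: {"type":"object","properties":{"commands":{"type":"array","items":{"type":"number"}},"squeeze":{"type":"number"}},"required":["commands"]}

```bash
mkdir -p pics; ls
python3 - <<'E'
from workcell import *
import cv2,numpy as np
o=get_obs();print({k:np.round(v,3).tolist() for k,v in o.items()})
for n in ("scene","top"):
    cv2.imwrite(f"pics/{n}0.png",camera(n)[:,:,::-1])
for n in ("scene","top","wrist"):
    print(n,{k:np.round(v,4).tolist() for k,v in camera_params(n).items()})
E
```

```text
pics
{'clock': 0.0, 'joint_pos': [1.3, 0.333, -0.065, 1.461, 0.022, 1.35, -0.088], 'joint_velocities': [0.0, 0.002, 0.001, 0.0, -0.001, 0.001, 0.0], 'tau': [0.001, -62.544, 0.05, -39.159, 0.016, 0.01, 0.0], 'position': [0.153, -0.606, 0.231], 'ee_rot': [0.992, 0.124, -0.0, -0.001], 'ft_force': [-0.464, 0.116, 0.132], 'torque': [0.007, -0.026, -0.064], 'grasp_force': 0.0, 'grip_width': 1.0}
scene {'mtx': [[533.4169, 0.0, 288.0008], [0.0, 533.4169, 216.8691], [0.0, 0.0, 1.0]], 'dist': [-0.1632, 0.0, 0.0, 0.0, 0.0], 'extrinsics': [[0.7544, 0.6561, 0.0206, -0.4855], [0.4104, -0.447, -0.7949, -0.1184], [-0.5123, 0.6081, -0.6064, 1.314], [0.0, 0.0, 0.0, 1.0]]}
top {'mtx': [[515.6985, 0.0, 275.0615], [0.0, 515.6985, 209.9841], [0.0, 0.0, 1.0]], 'dist': [-0.1692, 0.0, 0.0, 0.0, 0.0], 'extrinsics': [[-0.0252, -0.9997, -0.0036, 0.059], [-0.9878, 0.0254, -0.1539, 0.6231], [0.1539, -0.0003, -0.9881, 0.9583], [0.0, 0.0, 0.0, 1.0]]}
wrist {'mtx': [[342.766, 0.0, 275.9987], [0.0, 342.766, 206.1111], [0.0, 0.0, 1.0]], 'dist': [-0.0364, 0.0, 0.0, 0.0, 0.0], 'tool_from_camera': [[0.0004, -0.9531, -0.3027, 0.0774], [1.0, 0.0002, 0.0008, -0.0004], [-0.0007, -0.3027, 0.9531, -0.1431], [0.0, 0.0, 0.0, 1.0]]}
```

View pics/scene0.png

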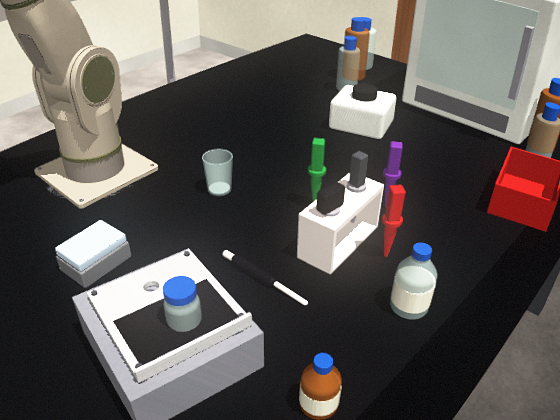

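View pics/top0.png

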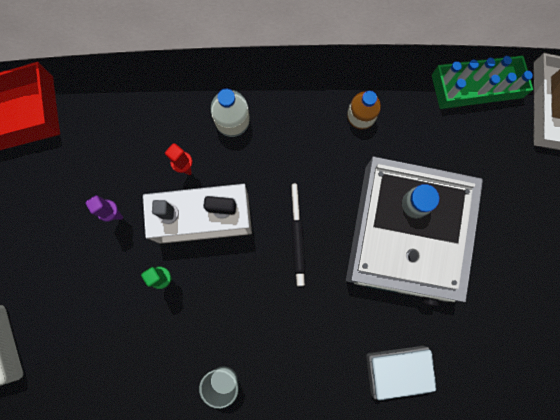

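Scene: the grey slim tall handle is at scene (358,170) / top (162,209), the broad black wing grip at scene (330,198) / top (220,205). Green (155,277), purple (100,207) and red (178,155) in the top view are the look-alikes. The neutral grey handle in the rack is the drift. I'll confirm in an enlarged crop.

```bash
cat > h.py <<'E'
from workcell import *
import cv2,numpy as np
from scipy.spatial.transform import Rotation as R
def pose(o=None):
    o=o or get_obs(); T=np.eye(4); T[:3,:3]=R.from_quat(o['ee_rot']).as_matrix(); T[:3,3]=o['position']; return T
def camT(n,T=None):
    p=camera_params(n)
    M=T@np.array(p['tool_from_camera']) if n=='wrist' else np.linalg.inv(np.array(p['extrinsics']))
    return np.array(p['mtx']),np.array(p['dist']),M
def ray(n,uv,T=None):
    K,d,M=camT(n,T); q=cv2.undistortPoints(np.array(uv,float).reshape(-1,1,2),K,d).reshape(-1,2)
    D=np.c_[q,np.ones(len(q))]@M[:3,:3].T
    return M[:3,3],D
def onz(n,uv,z,T=None):
    c,D=ray(n,uv,T); return c+D*((z-c[2])/D[:,2])[:,None]
def proj(n,P,T=None):
    K,d,M=camT(n,T); W=np.linalg.inv(M); return cv2.projectPoints(np.array(P,float).reshape(-1,1,3),cv2.Rodrigues(W[:3,:3])[0],W[:3,3],K,d)[0].reshape(-1,2)
E
python3 - <<'E'
from h import *
t=cv2.imread("pics/top0.png");s=cv2.imread("pics/scene0.png")
a=cv2.resize(t[175:250,135:260],None,fx=3.2,fy=3.2,interpolation=2)
b=cv2.resize(t[150:305,340:490],None,fx=2.6,fy=2.6,interpolation=2)
c=cv2.resize(s[130:280,280:420],None,fx=2.2,fy=2.2,interpolation=2)
C=np.zeros((600,800,3),np.uint8);C[:a.shape[0],:a.shape[1]]=a;C[:b.shape[0],405:405+b.shape[1]]=b;C[245:245+c.shape[0],:c.shape[1]]=c
cv2.imwrite("pics/crop.png",C)
# white regions in top
for nm,(x0,y0,x1,y1) in dict(rack=(135,175,260,250),shk=(340,150,490,305)).items():
    g=cv2.cvtColor(t[y0:y1,x0:x1],6); 
    print(nm,np.percentile(g,[5,25,50,75,95]))
E
```

```text
rack [ 14.  25.  74. 228. 231.]
shk [ 20.  27.  62. 173. 220.]
```

View pics/crop.png

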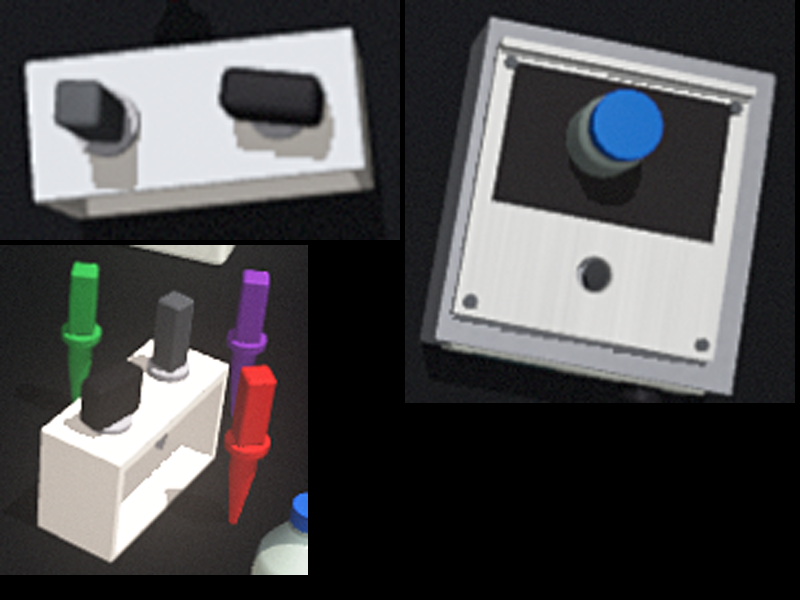

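Run:
```python
from h import *
f=lambda L:[(135+x/3.2,175+y/3.2) for x,y in L]
g=lambda L:[(340+(x-405)/2.6,150+y/2.6) for x,y in L]
r=onz('top',f([(27,65),(352,30),(365,165),(37,203)]),.110)
print('rack',r.round(4).tolist(),r.mean(0).round(4),cv2.minAreaRect(r[:,:2].astype('f4')*1000))
b=onz('top',g([(492,18),(775,75),(732,395),(435,340)]),.085)
print('base',b.round(4).tolist(),b.mean(0).round(4),cv2.minAreaRect(b[:,:2].astype('f4')*1000))
print('drift',onz('top',f([(78,97)]),.188).round(4),'pin',onz('top',f([(272,90)]),.162).round(4))
print('hole',onz('top',g([(594,274)]),.100).round(4))
print('jar',onz('top',g([(627,124)]),.170).round(4))
print('lookalikes',onz('top',[(155,277),(100,207),(178,155)],.17).round(3).tolist(), 'pip',onz('top',[(295,186),(300,285)],.02).round(3).tolist())
```

```text
rack [[0.6488, 0.2875, 0.11], [0.6641, 0.0975, 0.11], [0.5855, 0.0913, 0.11], [0.568, 0.2806, 0.11]] [0.6166 0.1892 0.11  ] ((616.05224609375, 189.23672485351562), (81.07201385498047, 190.6461181640625), 4.616873741149902)
base [[0.7172, -0.1488, 0.085], [0.6698, -0.3631, 0.085], [0.4344, -0.3113, 0.085], [0.4824, -0.0951, 0.085]] [ 0.576  -0.2296  0.085 ] ((576.0794067382812, -229.3480682373047), (221.44076538085938, 241.0918731689453), 77.47527313232422)
drift [[0.6158 0.2392 0.188 ]] pin [[0.6212 0.1385 0.162 ]]
hole [[ 0.5249 -0.2091  0.1   ]]
jar [[ 0.6204 -0.2194  0.17  ]]
lookalikes [[0.495, 0.25, 0.17], [0.619, 0.35, 0.17], [0.708, 0.211, 0.17]] pip [[0.677, 0.002, 0.02], [0.478, -0.002, 0.02]]
```

Crop confirms the grey square handle in the rack's left hole (top px 159,205) is the drift and the wing grip (220,203) is the pin. The platform hole sits at (413,255). I'll get a closer wrist look over the shaker, then the rack.

Call:
{"fn": "step_arm", "kwargs": {
  "commands": [85, 0.66, 0.64, 0.15, 0, 0, 0, 85, 0.66, 0.64, 0.15, 0, 0, 0, 85, 0.66, 0.64, 0.15, 0, 0, 0, 85, 0.66, 0.64, 0.15, 0, 0, 0, 85, 0.66, 0.64, 0.15, 0, 0, 0, 85, 0.66, 0.64, 0.15, 0, 0, 0, 85, 0.66, 0.64, 0.15, 0, 0, 0, 85, 0.66, 0.64, 0.15, 0, 0, 0, 85, 0.66, 0.64, 0.15, 0, 0, 0, 85, 0.66, 0.64, 0.15, 0, 0, 0]
}}

```text
clock: 1.35
position: [0.5522, -0.2167, 0.3213]
ee_rot: [0.992, 0.128, 0.001, -0.001]
ft_force: [-0.3, -0.1, -0.4]
grip_width: 0.994
grasp_force: 0.0
```

Run:
```python
from h import *
o=get_obs();np.save('T1.npy',pose(o));print(o['clock'],o['position'],o['ee_rot'])
cv2.imwrite("pics/w1.png",camera('wrist')[:,:,::-1])
```

```text
1.35 [ 0.55216306 -0.21668811  0.3213111 ] [ 9.91822241e-01  1.27620352e-01  6.80953798e-04 -1.10621686e-03]
```

Call:
{"fn": "step_arm", "kwargs": {
  "commands": [85, 0.1, 0.68, 0, 0, 0, 0, 85, 0.1, 0.68, 0, 0, 0, 0, 85, 0.1, 0.68, 0, 0, 0, 0, 85, 0.1, 0.68, 0, 0, 0, 0, 85, 0.1, 0.68, 0, 0, 0, 0, 85, 0.1, 0.68, 0, 0, 0, 0, 85, 0.1, 0.68, 0, 0, 0, 0, 85, 0.1, 0.68, 0, 0, 0, 0, 85, 0.1, 0.68, 0, 0, 0, 0, 85, 0.1, 0.68, 0, 0, 0, 0]
}}

```text
clock: 2.65
position: [0.6098, 0.1838, 0.3213]
ee_rot: [0.993, 0.122, 0.0, 0.001]
ft_force: [0.2, -1.3, 0.5]
grip_width: 1.0
grasp_force: 0.0
```

Run:
```python
from h import *
o=get_obs();np.save('T2.npy',pose(o));print(o['clock'],o['position'],o['ee_rot'])
w2=camera('wrist')[:,:,::-1];w1=cv2.imread('pics/w1.png')
cv2.imwrite("pics/w2.png",w2)
C=np.zeros((600,800,3),np.uint8);C[:300,:400]=cv2.resize(w1,(400,300))
C=np.hstack([cv2.resize(w1,(400,300)),cv2.resize(w2,(400,300))]);cv2.imwrite('pics/w12.png',C)
```

```text
2.65 [0.60975101 0.18382164 0.32133686] [9.92519470e-01 1.22085088e-01 6.61264029e-05 5.72982702e-04]
```

View pics/w12.png

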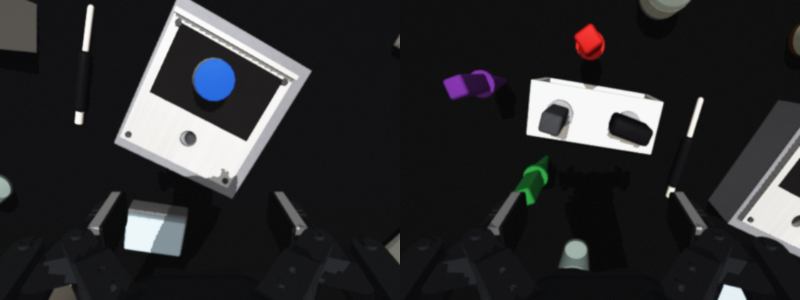

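Run:
```python
from h import *
w1=cv2.imread('pics/w1.png');w2=cv2.imread('pics/w2.png')
a=cv2.resize(w1[0:290,150:450],None,fx=1.33,fy=1.33,interpolation=2)
b=cv2.resize(w2[95:230,165:385],None,fx=3.6,fy=1,interpolation=2)
b=cv2.resize(w2[95:230,165:385],None,fx=1.8,fy=1.8,interpolation=2)
d=cv2.resize(w2[130:210,190:270],None,fx=3.3,fy=3.3,interpolation=2)
C=np.zeros((600,800,3),np.uint8);C[:a.shape[0],:a.shape[1]]=a;C[:b.shape[0],400:400+b.shape[1]]=b;C[250:250+d.shape[0],400:400+d.shape[1]]=d
C=np.clip(C.astype(float)**.6*255**.4,0,255).astype(np.uint8)
cv2.imwrite('pics/c2.png',C)
T1=np.load('T1.npy');T2=np.load('T2.npy')
# platform hole: dark blob near expected
g=cv2.cvtColor(w1,6);p=proj('wrist',[[.525,-.209,.1]],T1)[0];print('hole exp',p)
m=((g<150)*255).astype(np.uint8)
cs,_=cv2.findContours(m,cv2.RETR_LIST,1)
for c in cs:
    if cv2.contourArea(c)>150 and cv2.pointPolygonTest(c,tuple(map(float,p)),False)>0:
        e=cv2.fitEllipse(c);print(e,cv2.contourArea(c));print('hole',onz('wrist',[e[0]],.1,T1))
        q=onz('wrist',c.reshape(-1,2),.1,T1)[:,:2].astype('f4');print(cv2.minEnclosingCircle(q))
# rack
g=cv2.cvtColor(w2,6);m=((g>150)*255).astype(np.uint8)
p=proj('wrist',[[.616,.189,.11]],T2)[0]
cs,_=cv2.findContours(m,cv2.RETR_EXTERNAL,1)
for c in cs:
    if cv2.contourArea(c)>1500:
        h=cv2.convexHull(c);q=onz('wrist',h.reshape(-1,2),.11,T2)[:,:2].astype('f4')*1000;print('white',cv2.minAreaRect(q),cv2.minAreaRect(h))
```

```text
hole exp [263.50037812 194.31367097]
((264.3286437988281, 193.56448364257812), (18.307525634765625, 20.834861755371094), 42.24081039428711) 252.5
hole [[ 0.52606342 -0.20967529  0.1       ]]
((0.5258740186691284, -0.20840926468372345), 0.012117928825318813)
white ((541.2608642578125, -123.68661499023438), (245.5762176513672, 122.0771484375), 29.139772415161133) ((510.0, 269.0), (176.0, 98.0), 90.0)
white ((620.7034912109375, 191.53353881835938), (87.73006439208984, 191.33428955078125), 4.533548831939697) ((270.42657470703125, 160.6485595703125), (187.73291015625, 83.81539916992188), 9.10733413696289)
```

View pics/c2.png

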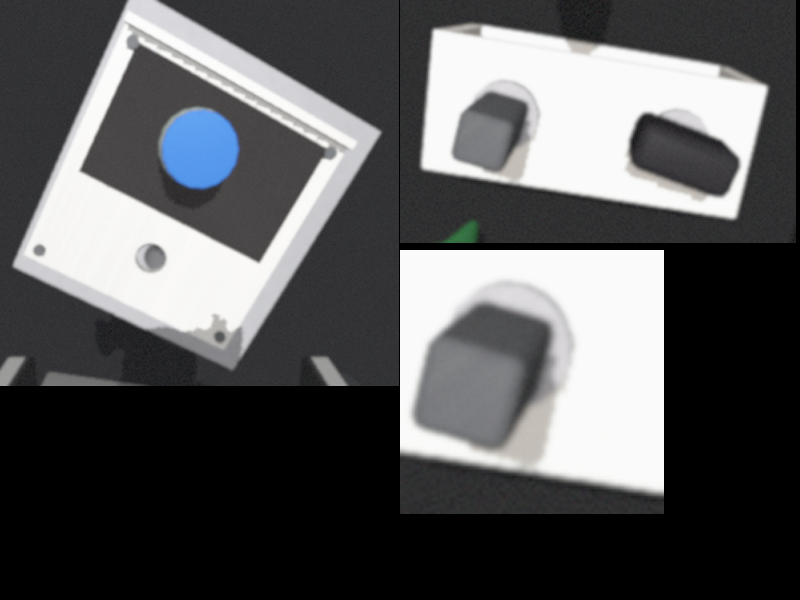

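Run:
```python
from h import *
T1=np.load('T1.npy');T2=np.load('T2.npy')
a=lambda L:[(150+x/1.33,y/1.33) for x,y in L]
b=lambda L:[(165+(x-400)/1.8,95+y/1.8) for x,y in L]
d=lambda L:[(190+(x-400)/3.3,130+(y-250)/3.3) for x,y in L]
B=onz('wrist',a([(381,131),(233,369),(13,265)]),.085,T1)[:,:2]
print('base',B.round(4),np.linalg.norm(np.diff(B,axis=0),axis=1)); 
c=(B[0]+B[2])/2;x=(B[0]-B[1])/np.linalg.norm(B[0]-B[1]);y2=B[2]-B[1]
print('c',c,'yaw',np.arctan2(x[1],x[0]),np.arctan2(-y2[0],y2[1]),'hole',c-.055*x)
S=onz('wrist',a([(133,42),(330,152),(220,337),(40,251)]),.1,T1)[:,:2]
print('screws',S.round(4).tolist(),S.mean(0)); x=(S[0]-S[3]+S[1]-S[2])/2; print(np.arctan2(x[1],x[0]),np.linalg.norm(x))
D=onz('wrist',d([(437,341),(538,360),(500,448),(413,424)]),.188,T2)[:,:2]
print('drift',D.round(4).tolist(),D.mean(0));E=np.roll(D,-1,0)-D
print(np.linalg.norm(E,axis=1),np.degrees(np.arctan2(E[:,1],E[:,0]))%90)
K=onz('wrist',b([(434,28),(767,86),(736,218),(422,169)]),.11,T2)[:,:2]
print('rack',K.round(4).tolist(),K.mean(0));E=np.roll(K,-1,0)-K;print(np.degrees(np.arctan2(E[:,1],E[:,0]))%90)
P=onz('wrist',b([(633,158),(718,196)]),.162,T2)[:,:2];E=P[1]-P[0];print('pin lower edge',P,np.degrees(np.arctan2(E[1],E[0]))%90, np.linalg.norm(E))
P=onz('wrist',b([(650,113),(738,155)]),.14,T2)[:,:2];E=P[1]-P[0];print('pin up edge',P,np.degrees(np.arctan2(E[1],E[0]))%90)
print('tool yaw',np.degrees(np.arctan2(T2[1,0],T2[0,0])))
```

```text
base [[ 0.6707 -0.3621]
 [ 0.4361 -0.3099]
 [ 0.4846 -0.0945]] [0.24034107 0.22072763]
c [ 0.57764081 -0.22831681] yaw -0.21899459132359048 -0.22122259852756682 hole [ 0.52395441 -0.21636815]
screws [[0.6805, -0.1565], [0.6438, -0.3228], [0.471, -0.285], [0.5079, -0.1185]] [ 0.57579162 -0.2206814 ]
-0.21583003697210443 0.1767918606260822
drift [[0.625, 0.2502], [0.6264, 0.2251], [0.6021, 0.2298], [0.6029, 0.2523]] [0.61411246 0.23934097]
[0.02514595 0.02478111 0.02250772 0.02222959] [ 3.11718839 79.03438049 87.88453482 84.58575283]
rack [[0.6507, 0.289], [0.6652, 0.099], [0.5846, 0.0918], [0.5688, 0.2824]] [0.61731642 0.19054077]
[4.34754024 5.1249123  4.7330999  4.57385584]
pin lower edge [[0.61723533 0.16839622]
 [0.60846696 0.12078924]] 79.56407808889777 0.04840773523636697
pin up edge [[0.63812916 0.16346217]
 [0.62773825 0.1112092 ]] 78.75300160471805
tool yaw 14.024910595079495
```

Run:
```python
from h import *
T2=np.load('T2.npy');w=cv2.imread('pics/w2.png');g=cv2.cvtColor(w,6).astype(float)
for (u,v) in [(215,172),(225,150),(230,155),(300,165)]: print(u,v,g[v,u])
G=cv2.resize(w[125:210,185:275],None,fx=4,fy=4,interpolation=2);G=cv2.cvtColor(G,6)
for lo,hi in((50,110),(55,120),(60,130)):
    m=((G>lo)&(G<hi)).astype(np.uint8)*255;m=cv2.morphologyEx(m,2,np.ones((11,11)))
    cs,_=cv2.findContours(m,0,1)
    c=max(cs,key=cv2.contourArea);uv=(c.reshape(-1,2)+.5)/4-.5+[185,125]
    print(lo,cv2.contourArea(c)/16,cv2.minAreaRect(onz('wrist',uv,.188,T2)[:,:2].astype('f4')*1000))
print('tool pos',T2[:3,3])
```

```text
215 172 79.0
225 150 40.0
230 155 33.0
300 165 13.0
50 804.5 ((614.2427978515625, 240.2128448486328), (24.691497802734375, 25.169906616210938), 86.9072036743164)
55 788.0625 ((614.031494140625, 240.53240966796875), (24.36134147644043, 24.911806106567383), 86.89275360107422)
60 766.96875 ((613.8756713867188, 241.37643432617188), (23.163084030151367, 24.601701736450195), 85.9801254272461)
tool pos [0.60975101 0.18382164 0.32133686]
```

Call:
{"fn": "step_arm", "kwargs": {
  "commands": [62, 0.007, 0.094, -0.1, 0, 0, -0.095, 62, 0.007, 0.094, -0.1, 0, 0, -0.095, 62, 0.007, 0.094, -0.1, 0, 0, -0.095, 62, 0.007, 0.094, -0.1, 0, 0, -0.095, 62, 0.007, 0.094, -0.15, 0, 0, -0.095, 62, 0.007, 0.094, -0.2, 0, 0, -0.095, 62, 0.007, 0.094, -0.25, 0, 0, -0.095, 62, 0.007, 0.094, -0.3, 0, 0, -0.095, 62, 0.007, 0.094, -0.311, 0, 0, -0.095, 62, 0.007, 0.094, -0.311, 0, 0, -0.095]
}}

```text
clock: 3.95
position: [0.6142, 0.2419, 0.136]
ee_rot: [1.0, -0.025, 0.001, -0.0]
ft_force: [-0.3, 0.0, 0.5]
grip_width: 0.725
grasp_force: 0.0
```

Run:
```python
from h import *
o=get_obs();print(o['position'],R.from_quat(o['ee_rot']).as_euler('ZYX',degrees=True),o['ft_force'],o['grip_width'])
```

```text
[0.61424827 0.24189145 0.13597562] [-2.92223543e+00 -6.82171216e-02 -1.79986914e+02] [-0.2771275   0.04635363  0.49221183] 0.7250216284651934
```

Call:
{"fn": "step_arm", "kwargs": {
  "commands": [10, 0, 0, 0, 0, 0, 0, 10, 0, 0, 0, 0, 0, 0, 10, 0, 0, 0, 0, 0, 0, 10, 0, 0, 0, 0, 0, 0, 10, 0, 0, 0, 0, 0, 0, 10, 0, 0, 0.04, 0, 0, 0, 10, 0, 0, 0.08, 0, 0, 0, 10, 0, 0, 0.15, 0, 0, 0, 10, 0, 0, 0.23, 0, 0, 0, 10, 0, 0, 0.3, 0, 0, 0],
  "squeeze": 70
}}

```text
clock: 5.2
position: [0.6133, 0.2425, 0.3164]
ee_rot: [1.0, -0.025, 0.0, -0.0]
ft_force: [1.2, 0.5, -2.8]
grip_width: 0.296
grasp_force: 69.0
```

Run:
```python
from h import *
o=get_obs();T=pose(o);print(o['clock'],o['position'],R.from_quat(o['ee_rot']).as_euler('ZYX',degrees=True),o['ft_force'],o['grip_width'],o['grasp_force'])
w=camera('wrist')[:,:,::-1];cv2.imwrite('pics/w3.png',w)
s=camera('scene')[:,:,::-1];cv2.imwrite('pics/s3.png',s)
cv2.imwrite('pics/c3.png',np.hstack([cv2.resize(w,(400,300)),cv2.resize(s,(400,300))]))
```

```text
5.2 [0.61327572 0.24250664 0.31636457] [-2.88538083e+00 -8.81733175e-03 -1.79998077e+02] [ 1.23521594  0.48014677 -2.75367027] 0.2957591193822229 68.98202419281006
```

View pics/c3.png

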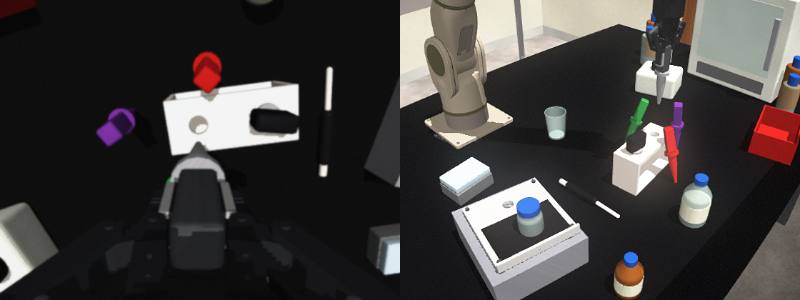

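Call:
{"fn": "step_arm", "kwargs": {
  "commands": [10, -0.149, -0.76, 0, 0, 0, 0, 10, -0.149, -0.76, 0, 0, 0, 0, 10, -0.149, -0.76, 0, 0, 0, 0, 10, -0.149, -0.76, 0, 0, 0, 0, 10, -0.149, -0.76, 0, 0, 0, 0, 10, -0.149, -0.76, 0, 0, 0, 0, 10, -0.149, -0.76, 0, 0, 0, 0, 10, -0.149, -0.76, 0, 0, 0, 0, 10, -0.149, -0.76, -0.07, 0, 0, 0, 10, -0.149, -0.76, -0.15, 0, 0, 0]
}}

```text
clock: 6.55
position: [0.5238, -0.2139, 0.223]
ee_rot: [1.0, -0.026, 0.0, 0.0]
ft_force: [0.8, -0.2, -2.8]
grip_width: 0.3
grasp_force: 70.0
```

Run:
```python
from h import *
camera('top')
o=get_obs();T=pose(o);print(o['clock'],o['position'],R.from_quat(o['ee_rot']).as_euler('ZYX',degrees=True),o['ft_force'],o['grip_width'],o['grasp_force'])
I={n:camera(n)[:,:,::-1] for n in('wrist','scene')}
tip=T@[0,0,.114,1];print('tip',tip)
P=[];H=[[.5255,-.2092,.1]];B=[[.5233,-.217,.1]]
for n in I:
    p=proj(n,tip[:3],T)[0];q=proj(n,H,T)[0];print(n,p,q)
    c=q.astype(int);r=cv2.resize(I[n][c[1]-75:c[1]+45,c[0]-50:c[0]+50],None,fx=4,fy=4,interpolation=2)
    for w,col in((p,(0,0,255)),(q,(0,255,0)),(proj(n,B,T)[0],(255,0,0))): cv2.circle(r,tuple(((w-c+[50,75])*4).astype(int)),3,col,-1)
    P.append(r)
cv2.imwrite('pics/c4.png',np.hstack(P))
```

```text
6.6 [ 0.52068795 -0.21264481  0.21568475] [  -2.91199532    0.52776615 -179.81084128] [-2.63445205  0.76313252 -9.50095967] 0.29792850648646385 69.53637599945068
tip [ 0.51965836 -0.21221559  0.1016902   1.        ]
wrist [276.1559864  200.85740294] [271.93913627 193.28046832]
scene [146.52381661 283.63521463] [150.32523505 285.14971705]
```

View pics/c4.png

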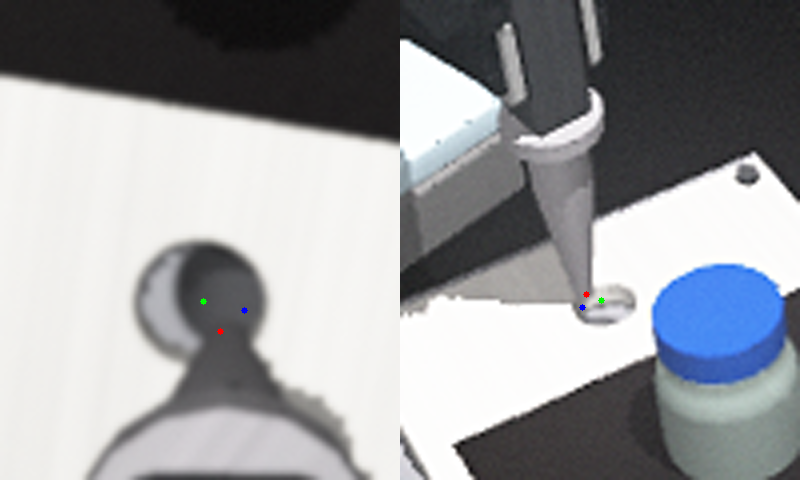

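Run:
```python
from h import *
for i in range(3):
    o=get_obs();print(o['clock'],o['position'],R.from_quat(o['ee_rot']).as_euler('ZYX',degrees=True),o['ft_force'],np.abs(o['joint_velocities']).max()); camera('top')
```

```text
6.7 [ 0.52235436 -0.21298131  0.22227918] [  -2.89097446    0.31637106 -179.89127027] [ 0.83498738 -1.15458314 -1.44445351] 0.09153471641570875
6.75 [ 0.52378838 -0.21331882  0.22480789] [-2.88660228e+00  7.98763744e-02 -1.79971024e+02] [-0.59466952  0.07269081 -1.90221661] 0.050964238162990304
6.8 [ 0.52467959 -0.21352957  0.22625628] [-2.88845893e+00 -7.51391627e-02  1.79976958e+02] [-0.06757285  0.0226671  -2.25348022] 0.022542501790925623
```

Call:
{"fn": "step_arm", "kwargs": {
  "commands": [10, 0, 0, -0.01, 0, 0, 0, 10, 0, 0, -0.02, 0, 0, 0, 10, 0, 0, -0.03, 0, 0, 0, 10, 0, -0.001, -0.04, 0, 0, 0, 10, 0, -0.002, -0.05, 0, 0, 0, 10, -0.001, -0.003, -0.06, 0, 0, 0, 10, -0.001, -0.004, -0.07, 0, 0, 0, 10, -0.001, -0.005, -0.08, 0, 0, 0, 10, -0.001, -0.005, -0.09, 0, 0, 0, 10, -0.001, -0.005, -0.1, 0, 0, 0]
}}

```text
clock: 8.1
position: [0.5235, -0.2165, 0.1643]
ee_rot: [1.0, -0.025, -0.0, 0.0]
ft_force: [0.7, 3.1, 0.5]
grip_width: 0.296
grasp_force: 70.2
```

Call:
{"fn": "step_arm", "kwargs": {
  "commands": [10, 0, 0, -0.005, 0, 0, 0, 10, 0, 0, -0.01, 0, 0, 0, 10, 0, 0, -0.015, 0, 0, 0, 10, 0, 0, -0.02, 0, 0, 0, 10, 0, 0, -0.025, 0, 0, 0, 10, 0, 0, -0.03, 0, 0, 0, 10, 0, 0, -0.035, 0, 0, 0, 10, 0, 0, -0.04, 0, 0, 0, 10, 0, 0, -0.045, 0, 0, 0, 10, 0, 0, -0.045, 0, 0, 0]
}}

```text
clock: 9.35
position: [0.5235, -0.2162, 0.1373]
ee_rot: [1.0, -0.025, -0.0, -0.0]
ft_force: [2.3, 2.7, -4.3]
grip_width: 0.296
grasp_force: 69.9
```

Call:
{"fn": "step_arm", "kwargs": {
  "commands": [10, 0, 0, -0.002, 0, 0, 0, 10, 0, 0, -0.004, 0, 0, 0, 10, 0, 0, -0.006, 0, 0, 0, 10, 0, 0, -0.008, 0, 0, 0, 10, 0, 0, -0.01, 0, 0, 0, 10, 0, 0, -0.012, 0, 0, 0, 10, 0, 0, -0.014, 0, 0, 0, 10, 0, 0, -0.014, 0, 0, 0, 10, 0, 0, -0.014, 0, 0, 0, 10, 0, 0, -0.014, 0, 0, 0]
}}

```text
clock: 10.6
position: [0.5236, -0.2162, 0.1293]
ee_rot: [1.0, -0.025, 0.0, -0.0]
ft_force: [1.4, 4.6, -0.8]
grip_width: 0.298
grasp_force: 70.2
```

Run:
```python
from h import *
o=get_obs();T=pose(o);print(o['clock'],o['position'],R.from_quat(o['ee_rot']).as_euler('ZYX',degrees=True),o['ft_force'],o['torque'])
c=proj('scene',[.5233,-.217,.11])[0].astype(int)
s=camera('scene')[:,:,::-1];cv2.imwrite('pics/s5.png',cv2.resize(s[c[1]-60:c[1]+60,c[0]-80:c[0]+80],None,fx=4,fy=4,interpolation=2))
```

```text
10.6 [ 0.52361394 -0.21619694  0.12925643] [-2.88739196e+00 -5.26276086e-03 -1.79982699e+02] [ 1.4083342   4.58161801 -0.80782124] [ 1.31457878 -0.41699787 -0.00402186]
```

View pics/s5.png

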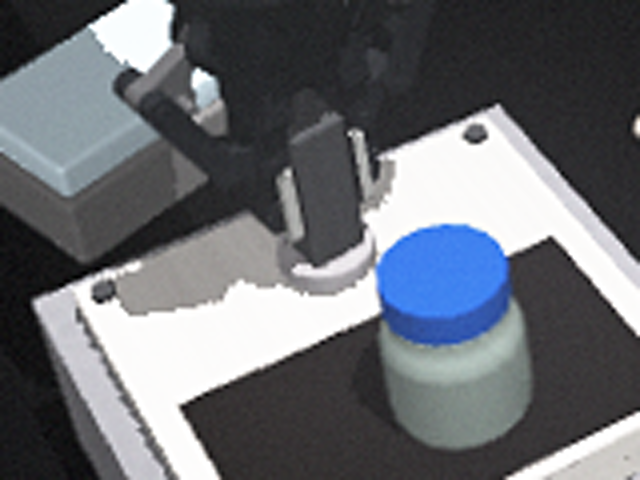

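Call:
{"fn": "step_arm", "kwargs": {
  "commands": [10, 0, 0, 0.01, 0, 0, 0, 10, 0, 0, 0.03, 0, 0, 0, 10, 0, 0, 0.06, 0, 0, 0, 10, 0, 0, 0.1, 0, 0, 0, 10, 0, 0, 0.14, 0, 0, 0, 10, 0, 0, 0.18, 0, 0, 0, 10, 0, 0, 0.22, 0, 0, 0, 10, 0, 0, 0.26, 0, 0, 0, 10, 0, 0, 0.3, 0, 0, 0, 10, 0, 0, 0.315, 0, 0, 0]
}}

```text
clock: 11.9
position: [0.5235, -0.2175, 0.3206]
ee_rot: [1.0, -0.026, 0.001, 0.001]
ft_force: [0.0, 0.1, -3.8]
grip_width: 0.299
grasp_force: 69.9
```

Call:
{"fn": "step_arm", "kwargs": {
  "commands": [10, 0.15, 0.764, 0, 0, 0, 0, 10, 0.15, 0.764, 0, 0, 0, 0, 10, 0.15, 0.764, 0, 0, 0, 0, 10, 0.15, 0.764, 0, 0, 0, 0, 10, 0.15, 0.764, 0, 0, 0, 0, 10, 0.15, 0.764, 0, 0, 0, 0, 10, 0.15, 0.764, 0, 0, 0, 0, 10, 0.15, 0.764, 0, 0, 0, 0, 10, 0.15, 0.764, 0, 0, 0, 0, 10, 0.15, 0.764, 0, 0, 0, 0]
}}

```text
clock: 13.15
position: [0.6138, 0.2404, 0.318]
ee_rot: [1.0, -0.026, -0.0, 0.001]
ft_force: [0.2, 0.1, -2.8]
grip_width: 0.297
grasp_force: 70.0
```

Run:
```python
from h import *
camera('top');camera('top')
o=get_obs();T=pose(o);print(o['clock'],o['position'],R.from_quat(o['ee_rot']).as_euler('ZYX',degrees=True),o['ft_force'],o['grip_width'])
w=camera('wrist')[:,:,::-1];cv2.imwrite('pics/w6.png',w)
q=proj('wrist',[[.6135,.2415,.11]],T)[0];print(q)
# hole seen in the white shelf
g=cv2.cvtColor(w,6)
s=camera('scene')[:,:,::-1]
t=camera('top')[:,:,::-1]
c=q.astype(int);r=cv2.resize(w[c[1]-60:c[1]+60,c[0]-80:c[0]+100],None,fx=3,fy=3,interpolation=2);cv2.circle(r,(240,180),3,(0,255,0),-1)
d=proj('top',[.5235,-.2165,.1])[0].astype(int);r2=cv2.resize(t[d[1]-40:d[1]+40,d[0]-28:d[0]+28],None,fx=4.5,fy=4.5,interpolation=2)
cv2.imwrite('pics/c6.png',np.hstack([r,r2]))
```

```text
13.25 [0.61394736 0.23998105 0.31840351] [-3.03762423e+00 -2.16054976e-02  1.79930967e+02] [ 0.19156262  0.65004347 -2.55275526] 0.29876448739627337
[274.42699761 175.43666411]
```

View pics/c6.png

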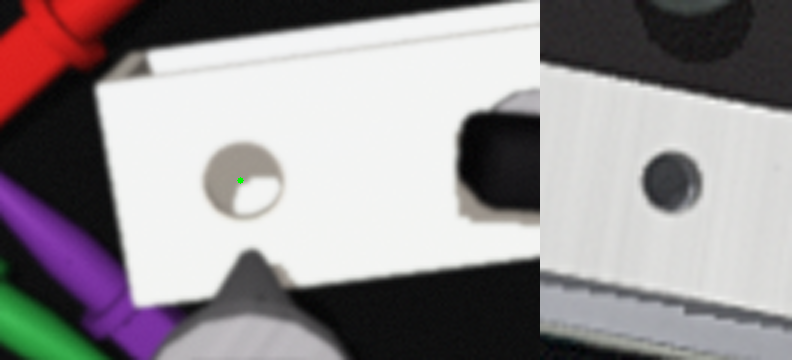

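Call:
{"fn": "step_arm", "kwargs": {
  "commands": [10, -0.001, 0.001, -0.04, 0, 0, 0, 10, -0.001, 0.001, -0.08, 0, 0, 0, 10, -0.001, 0.001, -0.12, 0, 0, 0, 10, -0.001, 0.001, -0.16, 0, 0, 0, 10, -0.001, 0.001, -0.2, 0, 0, 0, 10, -0.001, 0.001, -0.23, 0, 0, 0, 10, -0.001, 0.001, -0.26, 0, 0, 0, 10, -0.001, 0.001, -0.275, 0, 0, 0, 10, -0.001, 0.001, -0.28, 0, 0, 0, 10, -0.001, 0.001, -0.28, 0, 0, 0]
}}

```text
clock: 14.65
position: [0.6131, 0.2426, 0.1508]
ee_rot: [1.0, -0.025, 0.0, -0.0]
ft_force: [0.6, -0.0, -2.3]
grip_width: 0.297
grasp_force: 70.2
```

Free in the hole; 14 mm to go, then release.

Call:
{"fn": "step_arm", "kwargs": {
  "commands": [10, 0, 0, -0.006, 0, 0, 0, 10, 0, 0, -0.012, 0, 0, 0, 10, 0, 0, -0.018, 0, 0, 0, 10, 0, 0, -0.024, 0, 0, 0, 10, 0, 0, -0.024, 0, 0, 0, 10, 0, 0, -0.024, 0, 0, 0, 60, 0, 0, -0.024, 0, 0, 0, 60, 0, 0, -0.024, 0, 0, 0, 60, 0, 0, -0.024, 0, 0, 0, 60, 0, 0, -0.024, 0, 0, 0]
}}

```text
clock: 15.9
position: [0.6129, 0.2425, 0.1359]
ee_rot: [1.0, -0.025, 0.0, 0.0]
ft_force: [-0.4, 0.2, -0.4]
grip_width: 0.704
grasp_force: 0.0
```

Call:
{"fn": "step_arm", "kwargs": {
  "commands": [60, 0, 0, 0.03, 0, 0, 0, 60, 0, 0, 0.06, 0, 0, 0, 60, 0, 0, 0.1, 0, 0, 0, 60, 0, 0, 0.14, 0, 0, 0, 60, 0, 0, 0.18, 0, 0, 0, 60, 0, 0, 0.2, 0, 0, 0, 60, 0, -0.15, 0.2, 0, 0, 0, 60, 0, -0.15, 0.2, 0, 0, 0, 60, 0, -0.15, 0.2, 0, 0, 0, 60, 0, -0.15, 0.2, 0, 0, 0]
}}

```text
clock: 17.15
position: [0.6127, 0.1535, 0.2562]
ee_rot: [1.0, -0.025, 0.0, -0.0]
ft_force: [-0.8, 0.7, 0.1]
grip_width: 0.701
grasp_force: 0.0
```

Run:
```python
from h import *
camera('top');camera('top')
o=get_obs();T=pose(o);np.save('T7.npy',T);print(o['clock'],o['position'],R.from_quat(o['ee_rot']).as_euler('ZYX',degrees=True),o['ft_force'],o['grip_width'])
w=camera('wrist')[:,:,::-1];cv2.imwrite('pics/w7.png',w)
print(proj('wrist',[[.613,.241,.188],[.621,.14,.162]],T))
cv2.imwrite('pics/c7.png',np.clip((w.astype(float)**.6*255**.4),0,255).astype(np.uint8))
```

```text
17.25 [0.6125706  0.15405477 0.25604258] [-2.78439183e+00  8.13564379e-03 -1.79964285e+02] [ 0.96134428 -0.16969908  0.11709564] 0.6984415183335834
[[145.14384137 226.27441085]
 [295.19944042 196.72750822]]
```

View pics/c7.png

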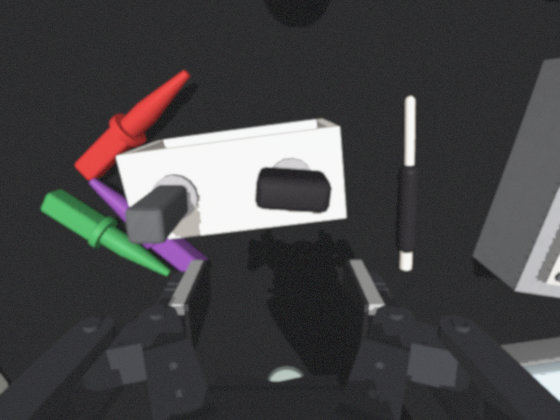

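Run:
```python
from h import *
T=np.load('T7.npy');w=cv2.imread('pics/w7.png');o=get_obs();print('q',np.round(o['joint_pos'],3))
G=cv2.cvtColor(cv2.resize(w[150:225,240:345],None,fx=4,fy=4,interpolation=2),6)
m=(G<60).astype(np.uint8)*255;cs,_=cv2.findContours(m,0,1)
c=max([c for c in cs if cv2.pointPolygonTest(c,((293-240)*4.,(190-150)*4.),False)>0],key=cv2.contourArea)
uv=(c.reshape(-1,2)+.5)/4-.5+[240,150];print('uv range',uv.min(0),uv.max(0))
low=uv[(uv[:,1]>200)&(uv[:,0]>266)&(uv[:,0]<320)]
P=onz('wrist',low,.162,T)[:,:2];f=np.polyfit(P[:,1],P[:,0],1);print('lower edge x at y=.14',np.polyval(f,.14),'yaw',-np.degrees(np.arctan(f[0])))
L=uv[uv[:,0]<uv[:,0].min()+2];Rr=uv[uv[:,0]>uv[:,0].max()-2]
for z in(.162,.15): print(z,onz('wrist',[L.mean(0),Rr.mean(0)],z,T)[:,:2])
```

```text
q [ 0.137  0.4   -0.614  1.379  0.228  1.434 -2.09 ]
uv range [255.875 167.375] [329.875 211.875]
lower edge x at y=.14 0.6110026495615773 yaw -7.296203361299137
0.162 [[0.62585318 0.16752967]
 [0.62243485 0.11566141]]
0.15 [[0.62261614 0.16839491]
 [0.61902483 0.11390209]]
```

Call:
{"fn": "step_arm", "kwargs": {
  "commands": [60, 0.016, -0.022, 0, 0, 0, 0.466, 60, 0.016, -0.022, 0, 0, 0, 0.466, 60, 0.016, -0.022, 0, 0, 0, 0.466, 60, 0.016, -0.022, 0, 0, 0, 0.466, 60, 0.016, -0.022, 0, 0, 0, 0.466, 60, 0.016, -0.022, 0, 0, 0, 0.466, 60, 0.016, -0.022, 0, 0, 0, 0.466, 60, 0.016, -0.022, 0, 0, 0, 0.466, 60, 0.016, -0.022, 0, 0, 0, 0.466, 60, 0.016, -0.022, 0, 0, 0, 0.466]
}}

```text
clock: 18.55
position: [0.6224, 0.1397, 0.2559]
ee_rot: [0.761, 0.648, 0.0, -0.0]
ft_force: [-0.2, -0.6, 0.5]
grip_width: 0.703
grasp_force: 0.0
```

Run:
```python
from h import *
camera('top');o=get_obs();T=pose(o);print(o['clock'],o['position'],R.from_quat(o['ee_rot']).as_euler('ZYX',degrees=True),np.round(o['joint_pos'],2))
w=camera('wrist')[:,:,::-1];cv2.imwrite('pics/w8.png',w);g=cv2.cvtColor(w,6)
p=proj('wrist',[.622,.141,.162],T)[0];print(p)
m=(g<50).astype(np.uint8)*255;cs,_=cv2.findContours(m,1,1)
for c in cs:
    if 500<cv2.contourArea(c)<15000 and cv2.pointPolygonTest(c,tuple(map(float,p)),False)>0:
        print(cv2.contourArea(c),cv2.minAreaRect(onz('wrist',c.reshape(-1,2),.162,T)[:,:2].astype('f4')*1000))
```

```text
18.6 [0.62247996 0.13962049 0.25595046] [ 8.08415801e+01 -6.28199106e-03  1.79994198e+02] [ 0.31  0.47 -0.85  1.35  0.35  1.47 -0.68]
[275.23393439 207.47897086]
```

Call:
{"fn": "step_arm", "kwargs": {
  "commands": [60, 0, 0.001, -0.04, 0, 0, 0, 60, 0, 0.001, -0.08, 0, 0, 0, 60, 0, 0.001, -0.12, 0, 0, 0, 60, 0, 0.001, -0.16, 0, 0, 0, 60, 0, 0.001, -0.19, 0, 0, 0, 60, 0, 0.001, -0.21, 0, 0, 0, 60, 0, 0.001, -0.22, 0, 0, 0, 60, 0, 0.001, -0.22, 0, 0, 0, 60, 0, 0.001, -0.22, 0, 0, 0, 60, 0, 0.001, -0.22, 0, 0, 0]
}}

```text
clock: 19.9
position: [0.6228, 0.14, 0.1245]
ee_rot: [0.761, 0.649, 0.0, 0.0]
ft_force: [0.8, 0.7, -0.2]
grip_width: 0.702
grasp_force: 0.0
```

Call:
{"fn": "step_arm", "kwargs": {
  "commands": [10, 0, 0, 0, 0, 0, 0, 10, 0, 0, 0, 0, 0, 0, 10, 0, 0, 0, 0, 0, 0, 10, 0, 0, 0, 0, 0, 0, 10, 0, 0, 0, 0, 0, 0, 10, 0, 0, 0.04, 0, 0, 0, 10, 0, 0, 0.08, 0, 0, 0, 10, 0, 0, 0.14, 0, 0, 0, 10, 0, 0, 0.2, 0, 0, 0, 10, 0, 0, 0.25, 0, 0, 0],
  "squeeze": 70
}}

```text
clock: 21.15
position: [0.6223, 0.1397, 0.2748]
ee_rot: [0.761, 0.649, -0.0, -0.0]
ft_force: [0.1, -0.7, -3.0]
grip_width: 0.292
grasp_force: 68.6
```

Run:
```python
from h import *
camera('top');camera('top');o=get_obs();T=pose(o);print(o['clock'],o['position'],R.from_quat(o['ee_rot']).as_euler('ZYX',degrees=True),o['ft_force'],o['grip_width'],o['grasp_force'])
print('drift px',proj('top',[.613,.2415,.188]))
```

```text
21.25 [0.62335445 0.14044523 0.27685586] [ 8.09750511e+01 -9.35196455e-02  1.79780682e+02] [-0.57510444  0.20495311 -2.45467398] 0.29521833075117704 68.70354652404785
drift px [[158.01791702 206.94814602]]
```

Call:
{"fn": "step_arm", "kwargs": {
  "commands": [10, -0.166, -0.595, 0, 0, 0, 0, 10, -0.166, -0.595, 0, 0, 0, 0, 10, -0.166, -0.595, 0, 0, 0, 0, 10, -0.166, -0.595, 0, 0, 0, 0, 10, -0.166, -0.595, 0, 0, 0, 0, 10, -0.166, -0.595, 0, 0, 0, 0, 10, -0.166, -0.595, 0, 0, 0, 0, 10, -0.166, -0.595, 0, 0, 0, 0, 10, -0.166, -0.595, -0.04, 0, 0, 0, 10, -0.166, -0.595, -0.08, 0, 0, 0]
}}

```text
clock: 22.5
position: [0.5234, -0.215, 0.225]
ee_rot: [0.76, 0.65, 0.0, -0.0]
ft_force: [0.4, -0.0, -1.7]
grip_width: 0.298
grasp_force: 69.0
```

Call:
{"fn": "step_arm", "kwargs": {
  "commands": [10, 0, 0, -0.01, 0, 0, 0, 10, 0, 0, -0.02, 0, 0, 0, 10, 0, 0, -0.03, 0, 0, 0, 10, 0, 0, -0.04, 0, 0, 0, 10, 0, 0, -0.05, 0, 0, 0, 10, 0, 0, -0.06, 0, 0, 0, 10, 0, 0, -0.06, 0, 0, 0, 10, 0, 0, -0.06, 0, 0, 0, 10, 0, 0, -0.06, 0, 0, 0, 10, 0, 0, -0.06, 0, 0, 0]
}}

```text
clock: 23.75
position: [0.523, -0.2172, 0.1901]
ee_rot: [0.761, 0.649, 0.0, 0.0]
ft_force: [0.6, 0.1, -1.6]
grip_width: 0.303
grasp_force: 69.0
```

Run:
```python
from h import *
o=get_obs();T=pose(o);print(o['clock'],o['position'],R.from_quat(o['ee_rot']).as_euler('ZYX',degrees=True),o['ft_force'],o['grip_width'],o['grasp_force'])
I={n:camera(n)[:,:,::-1] for n in('wrist','scene')}
tip=T@[0,0,.0745,1];print('tip',tip[:3]);P=[]
a=np.linspace(0,2*np.pi,24);ci=lambda c,r:np.array(c)+r*np.c_[np.cos(a),np.sin(a),0*a]
for n in I:
    q=proj(n,[.5235,-.2165,.1],T)[0];c=q.astype(int)
    r=cv2.resize(I[n][c[1]-75:c[1]+45,c[0]-50:c[0]+50],None,fx=4,fy=4,interpolation=2)
    for C,rad,col in((tip[:3],.0093,(0,0,255)),([.5235,-.2165,.1],.013,(0,255,0))):
        for w in proj(n,ci(C,rad),T): cv2.circle(r,tuple(((w-c+[50,75])*4).astype(int)),1,col,-1)
    P.append(r)
cv2.imwrite('pics/c9.png',np.hstack(P))
```

```text
23.75 [ 0.52298042 -0.21715841  0.19009629] [8.09761734e+01 2.80503843e-03 1.79981706e+02] [ 0.63793144  0.05282467 -1.56121599] 0.3026690080343791 68.99459481239319
tip [ 0.52300334 -0.21716575  0.11559629]
```

View pics/c9.png

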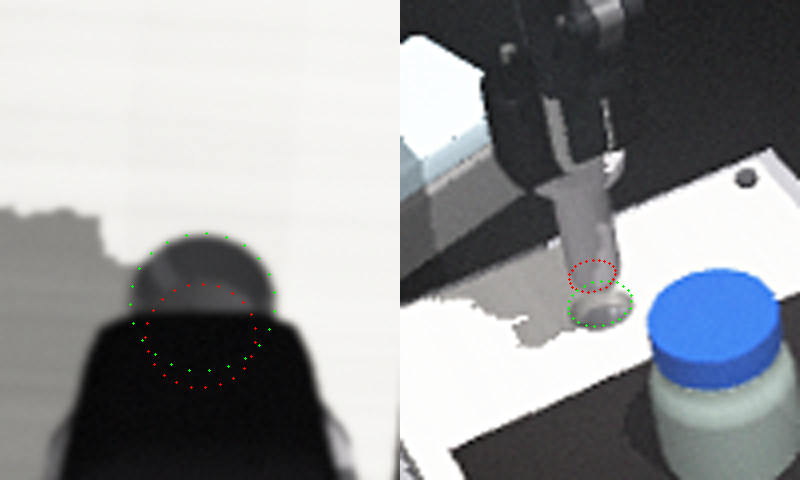

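Call:
{"fn": "step_arm", "kwargs": {
  "commands": [10, 0.001, 0.001, -0.012, 0, 0, 0, 10, 0.001, 0.001, -0.024, 0, 0, 0, 10, 0.001, 0.001, -0.036, 0, 0, 0, 10, 0.001, 0.001, -0.048, 0, 0, 0, 10, 0.001, 0.001, -0.06, 0, 0, 0, 10, 0.001, 0.001, -0.072, 0, 0, 0, 10, 0.001, 0.001, -0.084, 0, 0, 0, 10, 0.001, 0.001, -0.096, 0, 0, 0, 10, 0.001, 0.001, -0.106, 0, 0, 0, 10, 0.001, 0.001, -0.112, 0, 0, 0]
}}

```text
clock: 25.1
position: [0.5234, -0.2165, 0.1223]
ee_rot: [0.761, 0.649, -0.0, -0.0]
ft_force: [0.2, 0.5, -1.1]
grip_width: 0.294
grasp_force: 69.0
```

Call:
{"fn": "step_arm", "kwargs": {
  "commands": [10, 0, 0, -0.004, 0, 0, 0, 10, 0, 0, -0.008, 0, 0, 0, 10, 0, 0, -0.011, 0, 0, 0, 10, 0, 0, -0.013, 0, 0, 0, 10, 0, 0, -0.013, 0, 0, 0, 10, 0, 0, -0.013, 0, 0, 0, 55, 0, 0, -0.013, 0, 0, 0, 55, 0, 0, -0.013, 0, 0, 0, 55, 0, 0, -0.013, 0, 0, 0, 55, 0, 0, -0.013, 0, 0, 0]
}}

```text
clock: 26.35
position: [0.5236, -0.2165, 0.115]
ee_rot: [0.761, 0.649, 0.0, 0.0]
ft_force: [-0.2, -0.1, -1.2]
grip_width: 0.644
grasp_force: 0.0
```

Call:
{"fn": "step_arm", "kwargs": {
  "commands": [55, 0, 0, 0.03, 0, 0, 0, 55, 0, 0, 0.06, 0, 0, 0, 55, 0, 0, 0.1, 0, 0, 0, 55, 0, 0, 0.15, 0, 0, 0, 55, 0, 0, 0.2, 0, 0, 0, 55, 0, 0, 0.25, 0, 0, 0, 55, -0.1, 0.1, 0.3, 0, 0, 0, 55, -0.1, 0.1, 0.3, 0, 0, 0, 55, -0.1, 0.1, 0.3, 0, 0, 0, 55, -0.1, 0.1, 0.3, 0, 0, 0]
}}

```text
clock: 27.6
position: [0.4638, -0.1572, 0.2955]
ee_rot: [0.761, 0.649, 0.0, 0.001]
ft_force: [0.3, -0.3, -0.1]
grip_width: 0.642
grasp_force: 0.0
```

Run:
```python
from h import *
o=get_obs();print(o['clock'],o['position'],o['ft_force'])
s=camera('scene')[:,:,::-1];t=camera('top')[:,:,::-1]
cv2.imwrite('pics/c10.png',np.hstack([cv2.resize(s[120:420,60:410],None,fx=1.14,fy=1.14,interpolation=2),cv2.resize(t[100:360,100:450],None,fx=1.14,fy=1.315,interpolation=2)[:342]]))
```

```text
27.6 [ 0.46376835 -0.15717021  0.29554871] [ 0.28611003 -0.27552704 -0.11989435]
```

View pics/c10.png

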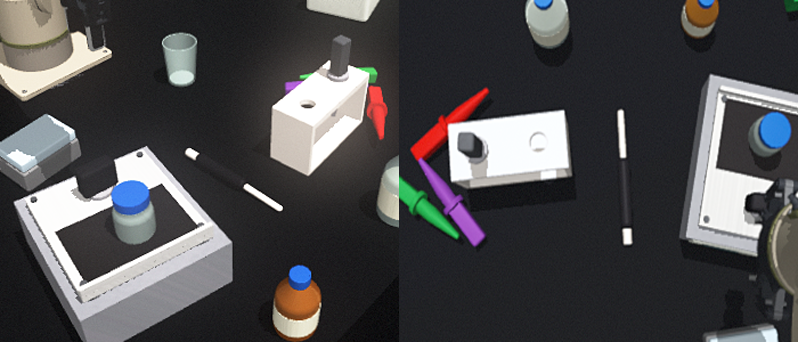

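The drift hangs upright in its rack hole at (340,60). The pin is seated with its grip low on the platform at (95,180). The jar and pipettor have not moved, and the arm is clear.

```bash
python3 -c "
from workcell import *
print(hand_in())"
```

```text
the job is handed in; nothing more can be done
None
```

The job is handed in at about 28 s on the clock; no verdict came back. In the last pictures the locking pin sits through both holes with its collar on the platform, the drift hangs upright in its rack hole, and the jar and pipettor look unmoved. The three look-alikes toppled onto the bench early in the run; I saw no contact with them, but did not find out why.

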